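# Slide the tall pepper mill off the hob into its rail

## Task

The hob is about to be switched on: slide the tall pepper mill off the glass and into the low three-sided steel rail beside the hob, in through its open side, until it stands home against the rail's back wall. Only push it, gently and low on its body so that it stays standing on the worktop all the way: never grip, lift or tip it. Leave everything else where it is.

Things in the scene. Friction and masses are not known exactly. Their poses are not given: they have to be found in the camera images.
- mill: tall pepper mill, turned brown wood, 240 mm tall, loose, about 0.35 kg, on the glass hob (flush with the worktop, z = 0, no step). Origin: centre of its underside, z up its axis. Foot: upright cylinder 60 mm in diameter up to 45 mm height; above it a waist 32 mm thick, then a belly and head 48 mm across. Pushed below 25 mm height it slides at 1 to 4 N; pushed above about 40 mm it tips
- rail: the mill's place: low fixed U of steel bar on the worktop at the hob's right (-y) side, walls 25 mm high, 10 mm thick, no floor. Origin on the worktop in the middle of the inside space; its x axis points from the open mouth to the back wall (roughly world -y, up to 0.35 rad off). Inner face of the back wall at x = +35 mm, of the side walls at y = +-45 mm, open mouth at x = -35 mm, facing the hob
- seat (a point): point on the worktop where the mill's axis is when its foot touches the middle of the rail's back wall: x = +5 mm, y = 0 in the rail's frame
- mouth (a point): point on the worktop at the middle of the rail's open side, x = -35 mm, y = 0 in the rail's frame
- jar: bystander: clear jar of coffee capsules, 104 mm diameter, 117 mm tall, loose, beyond the hob's far edge; origin at the centre of its underside. Leave alone
- mug: bystander: white mug, 82 mm diameter, 92 mm tall, handle at its +y side, loose, beyond the hob's far edge; origin at the centre of its underside. Leave alone
- salt: bystander: short salt mill of the same wood, 54 mm foot diameter, 134 mm tall, loose, near the hob's right front corner; origin at the centre of its underside. Leave alone
- soap: bystander: amber soap bottle, 60 mm diameter, 170 mm tall, loose, beyond the rail's back wall; origin at the centre of its underside. Leave alone
- cup: bystander: small white espresso cup, 64 mm diameter, 58 mm tall, loose, beyond the hob's far edge; origin at the centre of its underside. Leave alone
- tin: bystander: metal tin, 80 mm diameter, 90 mm tall, loose, left of the hob; origin at the centre of its underside. Leave alone
- trivet: bystander: flat lime-green flower-outline trivet, about 170 mm across, 10 mm thick, loose, on the right, near the robot; origin at its middle, underside. Leave alone
Not all that is in view belongs to the job. Leave any pink or purple look-alike of the mill alone.

How it is judged (in metres and radians):
At the end, for the whole second after the job is handed in: the mill stands upright (within 0.05 rad) and still on the worktop between the rail's side walls, its foot within 8 mm of the back wall, and no bystander is more than 20 mm from where it was (x of mill in the frame of seat above -0.008 m and horizontal distance between mill and seat below 0.022 m and angle between mill's own z axis and vertical below 0.05 rad and height (world z) of mill below 0.006 m and linear speed of mill below 0.01 m/s and distance of each of jar, mug, salt, soap, cup, tin, trivet from where it was at the start of the episode below 0.02 m); the robot touches nothing.
It fails at once if the mill tips by more than 0.2 rad (angle between mill's own z axis and vertical above 0.2 rad).
It fails at once if the mill is lifted off the worktop (10 mm) (height (world z) of mill above 0.01 m).
It fails at once if the mill is gripped or shoved with more than 20 N (contact force between the fingers and mill above 20 N).
It fails at once if another thing on the worktop is moved by more than 20 mm (distance of any of jar, mug, salt, soap, cup, tin, trivet from where it was at the start of the episode above 0.02 m).
It also fails if it takes over 51 s, if anything falls off the work surface, if the arm or the gripper's body presses on something with over 40 N, if the wrist force passes 120 N, or if a joint passes its speed limit or range.

## Robot

A 7-joint arm with a two-finger parallel gripper is mounted at the origin on the work surface. World frame = base frame: x ahead of the robot, y to its left, z up, the work surface at z = 0. Lengths are in mm, angles in degrees, forces in N, time in s.
With the tool pointing down it reaches from about 400 to 750 mm from the base axis. Payload 19.5 kg.
Tool frame: the origin (TCP) lies on the mounting face of the last link; the fingertips stand 173 mm ahead of it and the grasp point (between the pads) lies 155 mm ahead of it; z points along the fingers, x is the direction in which the jaws open and shut, and the axes are right-handed (so a half turn about z gives the same grasp; the last joint's range is limited). The gripper opens to 85 mm and grips with 20 to 120 N. Pads are 22 mm wide; open, the fingers measure 114 mm over their backs; the gripper's body (76 mm by 85 mm) begins 54 mm behind the grasp point. The pads swing forward as they close: fully open they stand 13 mm farther back than shut.
Start: joints at [69.918, 40.479, -1.581, 85.061, 1.261, 54.483, -4.326], TCP at [174.749, -547.794, 404.668] pointing down, gripper open.
Joint ranges: [-155.06, 155.06], [-18.47, 123.98], [-90, 86.84], [0, 140.48], [-83.41, 263.41], [0, 116], [-161.91, 161.91]. Speed limits (degrees/s): [108.29, 108.29, 147.25, 147.25, 172.46, 172.46, 172.46].

## Interface

Orientations are given as a 3x3 rotation matrix whose columns are the frame's x, y, z axes.
In Python, from station import robot gives the robot as it stands.
- The arm moves only by the tool servo_tool, never from a script. Its argument "targets" is a list that holds one entry, the list of rows, each a list of 4 numbers: the shift along the tool's x, y, z in mm, then the turn about the tool's z in rad. A call has 1 to 12 rows; each row is the pose to reach, as a shift and turn from the pose commanded when the call began, along the tool's axes at that moment; what a row does not reach only later rows make up. A row lasts 1/8 s, in which the tool goes at most 62.5 mm and 10.7 degrees, less where a joint would pass 70% of its speed; a pose out of reach is approached as far as the arm can. A call with a gripper value outside its range is refused whole. "gripper" is the closure, from 0 (fully open) to 1 (shut), set as the call begins (left out, the last holds). The fingers move at their own pace and stop on an object; "grip_force" is the grip in N (left out, the last holds). Time passes only in rows, so rows that repeat a pose let the fingers close. It gives the time, the measured TCP pose, the force and the opening at its end, in the units of the state.
- robot.get_state(): the state, without advancing time (a new reading comes with each control period).
- robot.capture(name): name is "side" or "top" or "wrist"; returns a dict with "color" (420x560x3 uint8, red, green, blue), "fx", "fy", "cx", "cy" (pixels), "distortion" ([k1, k2, p1, p2, k3] as OpenCV has them; the pictures are not rectified), "eye" and "attitude" of the camera in the world. Camera axes: x right, y up, looking along -z (the intrinsics and any distortion apply to the point x, -y, -z); pixel columns grow to the right and rows downward; lengths in mm; the calibration is good to about 2 mm. A picture is of the moment at which its call begins. There is no depth.
- robot.finish_job(): hands the job in, once; it reports no verdict.
The state is a dict: "t": time; "qpos": joint angles; "joint_velocities": joint speeds; "joint_torque": joint torques, N m; "ee_pos": TCP position; "ee_rot": TCP orientation; "wrist_force": force on the tool from outside, world axes, zero at the start; "wrist_torque": the same for the moment, N m; "width": finger opening in mm.
Only numpy, scipy, OpenCV 4.12 (cv2) and the standard library are available. Lean on these libraries where they do the work, as an engineer would, in place of code of your own. Each camera call takes 0.05 s, during which the arm holds its last target. There are 200 camera calls.

## Working session

There is one attempt and no reset: what is moved stays moved. The work goes in short steps, Python scripts to look and compute and a tool call to move; the robot and the scene stay as the last step left them, time stands still between calls to the robot, and variables do not carry over. Pictures are saved under pics/ and viewed, about 8 in all and at most 12, crops included, and the job is handed in when it is done.

Besides the shell and the picture viewer there is one more tool, called after "Call:" as name([rows], argument=value, ...), one row to a line, values as JSON. servo_tool: Moves the arm, as the interface text tells. Its arguments: {"type":"object","properties":{"targets":{"type":"array","items":{"type":"array","items":{"type":"array","items":{"type":"number"}}}},"gripper":{"type":"number"},"grip_force":{"type":"number"}},"required":["targets"]}

```bash
mkdir -p pics; cat > h.py <<'E'
import numpy as np, cv2
from station import robot
def cap(n,f):
    c=robot.capture(n); cv2.imwrite('pics/'+f,c['color'][:,:,::-1]); return c
def ray(c,uv):
    K=np.array([[c['fx'],0,c['cx']],[0,c['fy'],c['cy']],[0,0,1]],float)
    p=cv2.undistortPoints(np.array(uv,float).reshape(-1,1,2),K,np.array(c['distortion'],float)).reshape(-1,2)
    d=np.c_[p[:,0],-p[:,1],-np.ones(len(p))]@np.array(c['attitude']).T
    return np.array(c['eye'],float),d
def onz(c,uv,z):
    e,d=ray(c,uv); return e+d*((z-e[2])/d[:,2])[:,None]
E
python3 - <<'E'
from h import *
import pickle
cs={n:cap(n,n+'0.png') for n in('top','side')}
pickle.dump(cs,open('c0.pkl','wb'))
for n in cs: print(n,cs[n]['eye'],np.round(cs[n]['attitude'],3).tolist(),cs[n]['fx'],cs[n]['distortion'])
s=robot.get_state();print(s['ee_rot'],s['t'],s['width'])
E
```

```text
top [ 427.89763881  -28.85805862 1170.96593628] [[-0.017, 0.996, -0.092], [-0.999, -0.02, -0.029], [-0.031, 0.092, 0.995]] 394.9660905217139 [-0.11150879  0.          0.          0.          0.        ]
side [162.84886323 994.1255144  999.88108255] [[-0.938, 0.23, -0.259], [-0.346, -0.625, 0.7], [-0.001, 0.746, 0.666]] 488.1526774909932 [0.01063172 0.         0.         0.         0.        ]
[[ 3.03951738e-01 -9.52687374e-01 -3.30190779e-04]
 [-9.52686908e-01 -3.03951916e-01  9.42091896e-04]
 [-9.97881174e-04  2.82179637e-05 -9.99999502e-01]] 0.1 85.6583967077594
```

View pics/top0.png

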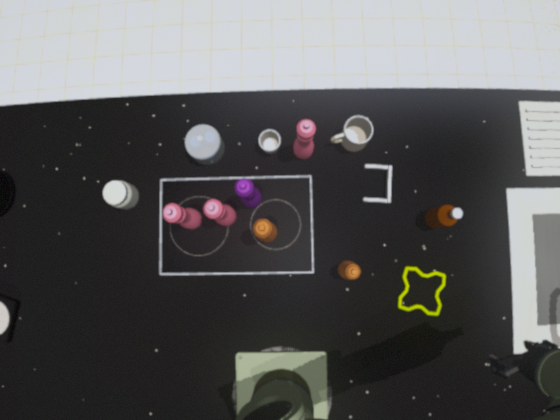

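View pics/side0.png

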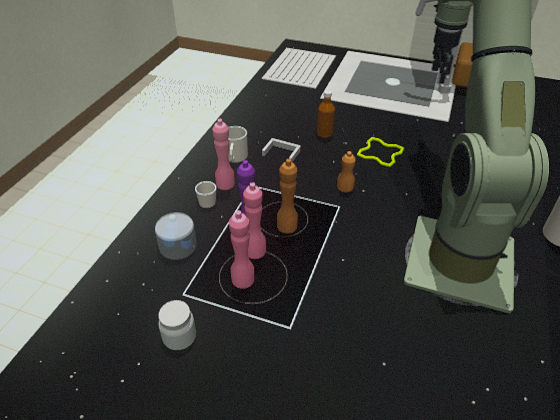

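The top view shows the brown mill with its head at about (262,228) and foot at about (270,236). The rail U spans about (365..392, 165..202) with its mouth to the left, and pink and purple decoys stand left of and above the mill. Next I'll measure these and look closely at the gripper.

```bash
python3 - <<'E'
from h import *
import pickle
cs=pickle.load(open('c0.pkl','rb'))
T=cs['top'];S=cs['side']
def comps(c,lo,hi,amin=40):
    h=cv2.cvtColor(c['color'],cv2.COLOR_RGB2HSV); m=cv2.inRange(h,lo,hi)
    n,l,s,ce=cv2.connectedComponentsWithStats(m)
    return [(s[i].tolist(),ce[i].round(1).tolist()) for i in range(1,n) if s[i][4]>amin],l
for nm,lo,hi in(('brown',(5,110,60),(18,255,255)),('pink',(160,60,60),(179,255,255)),('purple',(130,80,40),(155,255,255))):
    for k in('top','side'): print(nm,k,comps(cs[k],lo,hi)[0])
# side-view foot bottoms: click points -> z=0
print('pink/purple/brown foot bottoms side', onz(S,[(287,234),(242,289),(256,259),(225,189),(247,207)],0).round(0).tolist())
a=cv2.resize(T['color'][150:300,150:410],None,fx=3,fy=3,interpolation=cv2.INTER_CUBIC)
w=robot.capture('wrist'); pickle.dump(w,open('w0.pkl','wb'))
cv2.imwrite('pics/topcrop.png',a[:,:,::-1][:450,:780]); cv2.imwrite('pics/w0.png',w['color'][:,:,::-1])
b=cv2.resize(S['color'][0:100,400:520],None,fx=4,fy=4,interpolation=cv2.INTER_CUBIC)
cv2.imwrite('pics/combo.png',np.hstack([b[:400,:300],cv2.resize(w['color'],(500,400))])[:,:,::-1])
print(w['eye'],np.round(w['attitude'],3).tolist(),robot.get_state()['ee_pos'])
E
```

```text
brown top [([437, 204, 21, 23, 313], [445.4, 215.3]), ([253, 218, 24, 24, 445], [264.4, 229.7]), ([338, 260, 24, 20, 363], [349.1, 269.9])]
brown side [([178, 37, 95, 24, 736], [227.1, 49.2]), ([452, 42, 21, 45, 622], [463.2, 64.4]), ([317, 97, 18, 41, 562], [325.3, 117.9]), ([337, 151, 19, 41, 548], [346.5, 173.0]), ([277, 158, 21, 76, 1161], [287.3, 197.8])]
pink top [([293, 118, 24, 42, 707], [304.1, 139.5]), ([202, 198, 35, 29, 632], [219.8, 212.3]), ([163, 202, 39, 28, 722], [182.7, 215.9])]
pink side [([212, 118, 23, 72, 1019], [222.6, 156.8]), ([229, 182, 37, 107, 2534], [246.8, 237.7])]
purple top [([234, 179, 28, 29, 579], [247.6, 192.6])]
purple side [([237, 160, 18, 55, 482], [244.5, 178.9])]
pink/purple/brown foot bottoms side [[472.0, 64.0, 0.0], [515.0, 290.0, 0.0], [520.0, 183.0, 0.0], [722.0, -55.0, 0.0], [624.0, -2.0, 0.0]]
[ 251.02093719 -524.63528698  372.09143033] [[0.303, 0.906, 0.296], [-0.953, 0.288, 0.094], [-0.0, -0.311, 0.95]] [ 174.73218988 -547.74942325  404.34125562]
```

View pics/topcrop.png

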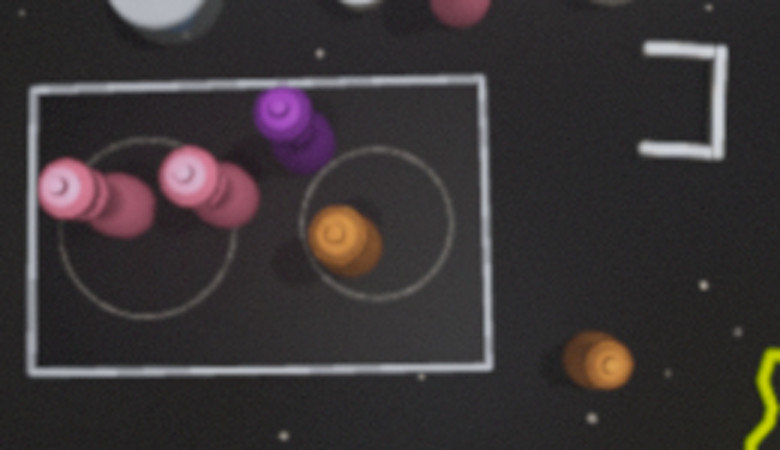

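View pics/combo.png

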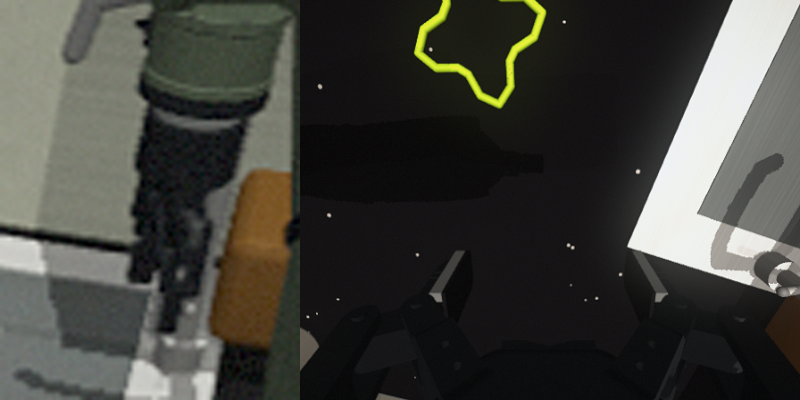

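The topcrop shows the mill foot at about (356,250) in the crop, with the purple mill up-left of it and a pink one to the left. The combo shows a linkage gripper whose knuckles stand outside the pads. I need the outer finger profile, since the mill is tall, so I'll cast wrist pixels onto the finger plane.

```bash
python3 - <<'E'
from h import *
import pickle
w=pickle.load(open('w0.pkl','rb'))
s=robot.get_state();R=np.array(s['ee_rot']);p=np.array(s['ee_pos'])
# grid overlay: tool-plane y=-11, (x,z) -> pixel
A=np.array(w['attitude'])
K=np.array([[w['fx'],0,w['cx']],[0,w['fy'],w['cy']],[0,0,1]])
def pix(P):
    q=(np.array(P)@R.T+p-w['eye'])@A; q=q*[1,-1,-1]
    return cv2.projectPoints(q,np.zeros(3),np.zeros(3),K,np.array(w['distortion']))[0].reshape(-1,2)
im=np.clip(w['color'].astype(float)**0.55*12,0,255).astype(np.uint8)
crop=cv2.resize(im[240:420],None,fx=1.42,fy=3,interpolation=cv2.INTER_CUBIC)
def draw(a,b,col):
    q=pix([a,b]); q=(q-[0,240])*[1.42,3]
    cv2.line(crop,*[tuple(int(v) for v in r) for r in q],col,1)
for z in range(70,181,10): draw((-90,-11,z),(90,-11,z),(255,255,0) if z%50 else (255,0,0))
for x in range(-80,81,10): draw((x,-11,70),(x,-11,180),(0,255,255) if x%50 else (255,0,0))
cv2.imwrite('pics/wg.png',crop[:,:,::-1]); print(crop.shape,(w['eye']-p)@R)
E
```

```text
(540, 795, 3) [  1.19159251 -79.70634755  32.24539907]
```

View pics/wg.png

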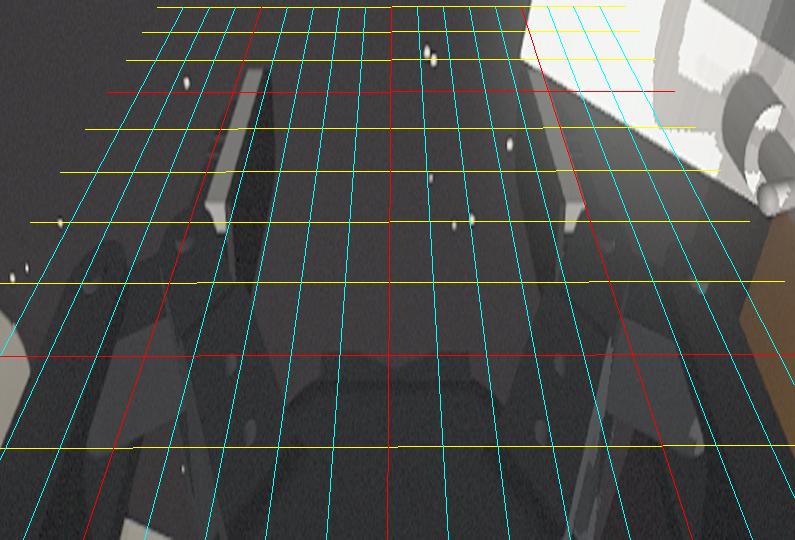

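In the grid, the open fingertips end near tool z≈158. The outer knuckle bulges to |x|≈73 at tool z≈113, about 45 mm above the tips, so the contact geometry needs care. Next I'll compute positions and the mill's profile.

```bash
python3 - <<'E'
from h import *
import pickle
cs=pickle.load(open('c0.pkl','rb'));T=cs['top'];S=cs['side']
f=lambda q:(np.array(q,float)/3+150-1/3)
print('foot (z45) mill,pink2,pink1,purple',onz(T,f([(356,250),(233,197),(124,207),(306,143)]),40).round(0)[:,:2].tolist())
print('mill knob z240, salt head',onz(T,f([(336,234)]),240).round(0)[:,:2].tolist())
# rail mask
g=cv2.cvtColor(T['color'],cv2.COLOR_RGB2GRAY);m=(g>120).astype(np.uint8);m[:, :350]=0;m[:,405:]=0;m[:155]=0;m[215:]=0
n,l,s,c=cv2.connectedComponentsWithStats(m);i=1+np.argmax(s[1:,4]);print(s[i])
ys,xs=np.where(l==i)
P=onz(T,np.c_[xs,ys],25)[:,:2]
r=cv2.minAreaRect(P.astype(np.float32));print('rail rect z25',r);print(cv2.boxPoints(r).round(0).tolist())
# mill profile in side view: project axis
h=cv2.cvtColor(S['color'],cv2.COLOR_RGB2HSV);mb=cv2.inRange(h,(3,90,40),(20,255,255))
ys,xs=np.where(mb[150:245,265:315]);ys+=150;xs+=265
rows=[(y,xs[ys==y].min(),xs[ys==y].max()) for y in np.unique(ys)]
print([(int(y),int(a),int(b-a+1)) for y,a,b in rows][::2])
mx=onz(T,f([(356,250)]),40)[0]
A=np.array(S['attitude']);K=np.array([[S['fx'],0,S['cx']],[0,S['fy'],S['cy']],[0,0,1]])
for z in range(0,241,30):
    q=(np.array([mx[0],mx[1],z])-S['eye'])@A*[1,-1,-1]
    print(z,cv2.projectPoints(q[None],np.zeros(3),np.zeros(3),K,np.array(S['distortion']))[0].ravel().round(1),round(S['fx']/q[2],3))
E
```

```text
foot (z45) mill,pink2,pink1,purple [[475.0, 29.0], [528.0, 147.0], [520.0, 253.0], [579.0, 75.0]]
mill knob z240, salt head [[480.0, 34.0]]
[363 164  30  39 368]
rail rect z25 ((616.7640380859375, -293.73846435546875), (81.9731216430664, 112.77318572998047), 85.08609008789062)
[[557.0, -330.0], [669.0, -339.0], [676.0, -258.0], [564.0, -248.0]]
[(158, 287, 2), (160, 286, 5), (162, 283, 11), (164, 282, 13), (166, 280, 17), (168, 279, 18), (170, 279, 19), (172, 279, 18), (174, 279, 18), (176, 280, 17), (178, 280, 16), (180, 280, 16), (182, 280, 17), (184, 280, 17), (186, 280, 16), (188, 280, 16), (190, 280, 16), (192, 281, 14), (194, 281, 14), (196, 281, 13), (198, 282, 12), (200, 282, 12), (202, 282, 12), (204, 281, 13), (206, 281, 13), (208, 280, 15), (210, 279, 17), (212, 277, 21), (214, 277, 21), (216, 277, 21), (218, 277, 21), (220, 277, 21), (222, 277, 21), (224, 277, 21), (226, 277, 21), (228, 278, 19), (230, 279, 17), (232, 282, 11)]
0 [290.1 225.5] 0.343
30 [290.3 218. ] 0.348
60 [290.5 210.4] 0.353
90 [290.7 202.5] 0.358
120 [290.9 194.4] 0.364
150 [291.1 186. ] 0.369
180 [291.4 177.4] 0.375
210 [291.6 168.5] 0.381
240 [291.9 159.3] 0.387
```

Estimates: mill (477,32), seat (617,-294), rail axis direction about (-0.085,-0.996). The waist is thin from about 55 to 115 mm height, so pushing with the back of an open finger looks workable. Moving over by an arc.

Call:
servo_tool([
  [[-11, -46, -4, -0.175], [-22, -93, -8, -0.35], [-33, -139, -12, -0.525], [-44, -186, -16, -0.7], [-55, -232, -20, -0.875], [-66, -278, -20, -1.05], [-103, -300, -20, -1.225], [-140, -322, -20, -1.4], [-176, -344, -20, -1.575], [-213, -367, -20, -1.75], [-250, -389, -20, -1.925], [-287, -412, -20, -2.1]],
], gripper=0)

```text
t: 1.65
ee_pos: [480.2, -147.9, 424.7]
ee_rot: [[0.665, 0.747, -0.0], [0.747, -0.665, -0.0], [-0.0, -0.0, -1.0]]
wrist_force: [0.5, 0.4, -0.0]
width: 85.4
```

```bash
cat >> h.py <<'E'
def rel(pts, ang=None):
    """world xy targets -> tool shifts from the present pose; ang = wanted world angle of tool x (deg)"""
    s=robot.get_state();R=np.array(s['ee_rot']);p=np.array(s['ee_pos'])
    a=np.degrees(np.arctan2(R[1,0],R[0,0]))
    print('t',s['t'],'pos',p.round(1),'xang',a.round(1),'F',np.round(s['wrist_force'],1),'q7',s['qpos'][6])
    for q in pts:
        q=np.array(q,float); print(q,'->',((q-p)@R).round(1))
    if ang is not None: print('turn',-np.radians((ang-a+180)%360-180).round(3))
E
python3 - <<'E'
from h import *
rel([(430,-20,424),(399,104,424)],137.5)
E
```

```text
t 1.65 pos [ 480.2 -147.9  424.7] xang 48.3 F [ 0.5  0.4 -0. ] q7 37.69411835982601
[430. -20. 424.] -> [  62.2 -122.5    0.7]
[399. 104. 424.] -> [ 134.2 -228.1    0.7]
turn -1.556
```

Call:
servo_tool([
  [[16, -31, 0, -0.16], [31, -61, 0, -0.32], [47, -92, 0, -0.48], [62, -122, 0, -0.64], [80, -149, 0, -0.8], [98, -175, 0, -0.96], [116, -202, 0, -1.12], [134, -228, 0, -1.28], [134, -228, 0, -1.44], [134, -228, 0, -1.556], [134, -228, 0, -1.556]],
])

```text
t: 3.02
ee_pos: [400.3, 102.8, 424.6]
ee_rot: [[-0.733, 0.68, -0.0], [0.68, 0.733, 0.0], [0.001, -0.0, -1.0]]
wrist_force: [-0.3, -0.3, -0.6]
width: 85.5
```

```bash
python3 - <<'E'
from h import *
rel([(399,104,168)],137.5)
w=cap('wrist','w1.png')
E
```

```text
t 3.025 pos [400.3 102.8 424.6] xang 137.1 F [-0.3 -0.3 -0.6] q7 74.22239006857355
[399. 104. 168.] -> [  1.6   0.  256.6]
turn -0.007
```

View pics/w1.png

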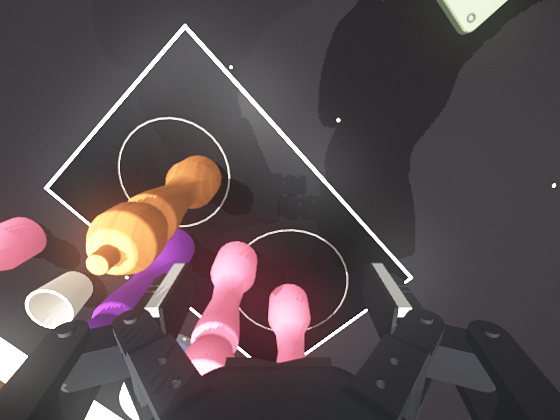

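The wrist view shows the mill foot at about (194,182), left of the -x finger as intended. The decoys lie to +y of the tool and stay clear. Now to refine the mill position.

```bash
python3 - <<'E'
from h import *
c=robot.capture('wrist')
print(onz(c,[(194,180),(186,25),(411,279)],0).round(1).tolist(), onz(c,[(194,181)],25).round(1).tolist(), onz(c,[(97,260)],235).round(1).tolist())
print('pinks',onz(c,[(237,263),(289,302)],25).round(1).tolist())
# foot circle: brown mask, points on the foot's upper-right rim
h=cv2.cvtColor(c['color'],cv2.COLOR_RGB2HSV);m=cv2.inRange(h,(5,90,70),(22,255,255))
ys,xs=np.where(m);k=(ys<215)&(xs>160)
P=np.c_[xs,ys][k];print(P.min(0),P.max(0))
q=onz(c,[(P[:,0].max(),181),(194,P[:,1].min())],20);print(q.round(1).tolist())
T=cap('top','t1.png');
E
```

```text
[[490.6, 31.4, 0.0], [359.9, -98.7, 0.0], [364.8, 358.6, 0.0]] [[482.4, 33.0, 25.0]] [[482.5, 31.5, 235.0]]
pinks [[525.8, 152.1, 25.0], [516.0, 248.6, 25.0]]
[161 155] [221 214]
[[458.8, 56.6, 20.0], [459.4, 10.5, 20.0]]
```

Call:
servo_tool([
  [[0, 3, 40, 0], [0, 3, 90, 0], [0, 3, 140, 0], [0, 3, 185, 0], [0, 3, 220, 0], [0, 3, 245, 0], [0, 3, 257, 0], [0, 3, 257, 0]],
])

```text
t: 4.18
ee_pos: [402.1, 105.2, 167.3]
ee_rot: [[-0.732, 0.681, -0.001], [0.681, 0.732, -0.0], [0.001, -0.001, -1.0]]
wrist_force: [0.6, 0.1, -0.2]
width: 85.3
```

```bash
python3 - <<'E'
from h import *
rel([(481.5,32,168)])
w=cap('wrist','w2.png'); s=cap('side','s2.png')
im=np.clip(w['color'].astype(float)**0.6*9.5,0,255).astype(np.uint8)
a=cv2.resize(im[150:420,0:300],(480,432),interpolation=cv2.INTER_CUBIC)
b=cv2.resize(s['color'][120:255,230:330],(320,432),interpolation=cv2.INTER_CUBIC)
cv2.imwrite('pics/c2.png',np.hstack([a,b])[:,:,::-1])
E
```

```text
t 4.175 pos [402.1 105.2 167.3] xang 137.1 F [ 0.6  0.1 -0.2] q7 21.741131099178535
[481.5  32.  168. ] -> [-107.9    0.4   -0.8]
```

View pics/c2.png

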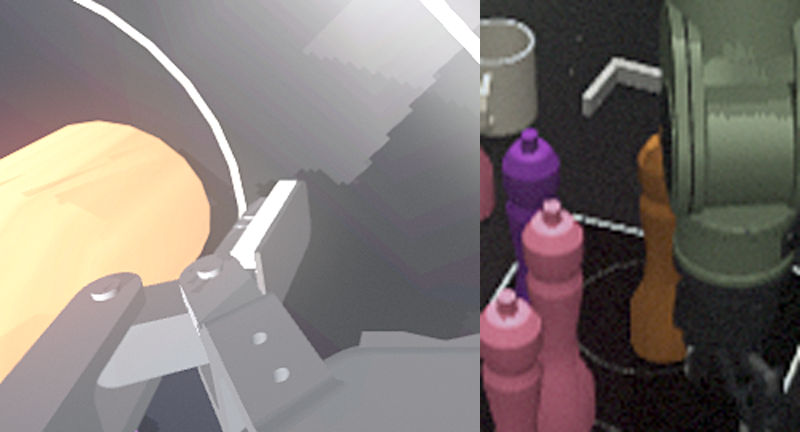

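The close view shows the brown foot up-left, a thin finger tip (white pad strip) at crop (240-300,180-260), an inner knuckle at (205,268) and an outer elbow at (105,290). The elbow stands well outside the tip. I'll measure these in tool coordinates before choosing a contact.

```bash
python3 - <<'E'
from h import *
w=robot.capture('wrist'); s=robot.get_state();R=np.array(s['ee_rot']);p=np.array(s['ee_pos'])
names='tipR tipL backA backB kneeboltc kneeL elbowbolt elbowL elbowTop elbowR outer0 mill'.split()
cr=[(300,182),(280,182),(245,205),(232,250),(208,268),(183,275),(105,293),(80,288),(105,275),(143,290),(0,400),(205,235)]
uv=np.array(cr,float)/1.6+[0,150]
e,d=ray(w,uv); e=(e-p)@R; d=d@R
for y in(-11,-14,0,11):
    P=e+d*((y-e[1])/d[:,1])[:,None]
    print(y,{n:(round(a[0]),round(a[2])) for n,a in zip(names,P)})
# mill foot rim: brown pixels nearest +x at z=45 height and z=5
hsv=cv2.cvtColor(w['color'],cv2.COLOR_RGB2HSV)
for h in(45,0):
    q=(onz(w,[uv[-1]],h)-p)@R; print('mill edge',h,q.round(1))
E
```

```text
-11 {'tipR': (-44, 159), 'tipL': (-50, 159), 'backA': (-56, 146), 'backB': (-51, 126), 'kneeboltc': (-53, 120), 'kneeL': (-58, 118), 'elbowbolt': (-71, 112), 'elbowL': (-77, 113), 'elbowTop': (-75, 117), 'elbowR': (-64, 113), 'outer0': (-72, 88), 'mill': (-60, 132)}
-14 {'tipR': (-42, 153), 'tipL': (-48, 153), 'backA': (-53, 141), 'backB': (-49, 122), 'kneeboltc': (-51, 116), 'kneeL': (-55, 114), 'elbowbolt': (-68, 109), 'elbowL': (-74, 110), 'elbowTop': (-72, 114), 'elbowR': (-61, 109), 'outer0': (-69, 86), 'mill': (-57, 128)}
0 {'tipR': (-51, 178), 'tipL': (-58, 178), 'backA': (-64, 164), 'backB': (-59, 141), 'kneeboltc': (-62, 134), 'kneeL': (-67, 131), 'elbowbolt': (-82, 125), 'elbowL': (-89, 126), 'elbowTop': (-87, 131), 'elbowR': (-74, 126), 'outer0': (-83, 97), 'mill': (-69, 148)}
11 {'tipR': (-58, 198), 'tipL': (-66, 198), 'backA': (-73, 181), 'backB': (-67, 156), 'kneeboltc': (-70, 147), 'kneeL': (-76, 144), 'elbowbolt': (-93, 137), 'elbowL': (-101, 139), 'elbowTop': (-98, 144), 'elbowR': (-84, 138), 'outer0': (-94, 106), 'mill': (-79, 163)}
mill edge 45 [[-54.8 -17.1 123.3]]
mill edge 0 [[-81.6  14.5 168.4]]
```

The finger back is at |x|≈56 for tool z≤148, and the elbow at |x|≈75, z≈112. A frontal push would put the elbow against the waist. Instead I'll push with the outer +y corner of the +x finger, obliquely (mill centre near tool (+74,+36)), which clears elbow, body and flange. I need tool x at about -5°, so I'll turn here on the robot side, clear of everything.

Call:
servo_tool([
  [[4, 0, 0, 0.17], [6, 0, 0, 0.35], [6, 0, 0, 0.53], [6, 0, 0, 0.71], [6, 0, 0, 0.89], [6, 0, 0, 1.07], [6, 0, 0, 1.25], [6, 0, 0, 1.43], [6, 0, 0, 1.61], [6, 0, 0, 1.79], [6, 0, 0, 1.97], [6, 0, 0, 2.15]],
])

```text
t: 5.82
ee_pos: [398.0, 109.2, 168.3]
ee_rot: [[0.972, 0.235, 0.001], [0.235, -0.972, -0.0], [0.001, 0.0, -1.0]]
wrist_force: [0.6, -0.2, 0.6]
width: 85.6
```

```bash
python3 - <<'E'
from h import *
rel([(401,91,166)],-5)
E
```

```text
t 5.825 pos [398.  109.2 168.3] xang 13.6 F [ 0.6 -0.2  0.6] q7 -99.93655454436815
[401.  91. 166.] -> [-1.4 18.4  2.3]
turn 0.325
```

Call:
servo_tool([
  [[0, 6, 0, 0.11], [0, 12, 2, 0.22], [-1, 18, 2, 0.325], [-1, 18, 2, 0.325], [-1, 18, 2, 0.325]],
])

```text
t: 6.45
ee_pos: [401.3, 91.8, 166.0]
ee_rot: [[0.997, -0.079, 0.0], [-0.079, -0.997, 0.0], [0.0, -0.0, -1.0]]
wrist_force: [1.1, 0.0, 0.2]
width: 85.3
```

```bash
python3 - <<'E'
from h import *
rel([(481.5,32,166)],-5)
w=cap('wrist','w3.png'); s=cap('side','s3.png')
cv2.imwrite('pics/c3.png',np.hstack([w['color'][:,200:560],cv2.resize(s['color'][110:250,200:340],(420,420),interpolation=cv2.INTER_CUBIC)])[:,:,::-1])
E
```

```text
t 6.45 pos [401.3  91.8 166. ] xang -4.5 F [1.1 0.  0.2] q7 -116.0714237919825
[481.5  32.  166. ] -> [84.6 53.3  0.1]
turn 0.009
```

View pics/c3.png

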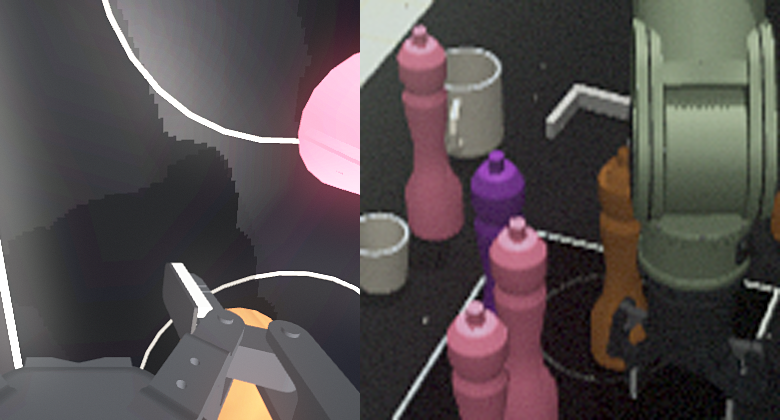

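The mill sits just beyond the +x finger, partly hidden in the wrist view and visible in the side view. Advancing gently to first contact.

Call:
servo_tool([
  [[2, 3, 0, 0], [4, 6, 0, 0], [6, 9, 0, 0], [8, 11, 0, 0], [9, 13, 0, 0], [10, 15, 0, 0], [11, 16, 0, 0], [12, 18, 0, 0], [13, 20, 0, 0], [14, 21, 0, 0]],
])

```text
t: 7.8
ee_pos: [413.5, 69.3, 165.7]
ee_rot: [[0.997, -0.081, -0.0], [-0.081, -0.997, 0.0], [-0.0, -0.0, -1.0]]
wrist_force: [-1.5, 2.0, 0.9]
width: 85.1
```

```bash
cat >> h.py <<'E'
def mill(c,roi,lo=(5,90,60),hi=(20,255,255)):
    x0,x1,y0,y1=roi
    h=cv2.cvtColor(c['color'],cv2.COLOR_RGB2HSV); m=cv2.inRange(h,lo,hi); M=np.zeros_like(m); M[y0:y1,x0:x1]=m[y0:y1,x0:x1]
    n,l,s,ce=cv2.connectedComponentsWithStats(M)
    return [(s[i].tolist(),ce[i].round(1).tolist()) for i in range(1,n) if s[i][4]>25]
E
python3 - <<'E'
from h import *
rel([(481.5,32,166)])
T=cap('top','t4.png');S=cap('side','s4.png')
print('top',mill(T,(230,420,150,260)));print('side',mill(S,(255,345,140,250)))
cv2.imwrite('pics/c4.png',np.hstack([cv2.resize(T['color'][140:280,220:340],(360,420)),cv2.resize(S['color'][110:250,220:360],(420,420),interpolation=cv2.INTER_CUBIC)])[:,:,::-1])
E
```

```text
t 7.8 pos [413.5  69.3 165.7] xang -4.6 F [-1.5  2.   0.9] q7 -110.60595441827269
[481.5  32.  166. ] -> [70.8 31.7 -0.3]
top [([257, 217, 12, 9, 65], [262.6, 220.6])]
side [([337, 155, 8, 37, 189], [341.5, 176.7]), ([277, 156, 17, 75, 589], [284.3, 191.7]), ([288, 211, 6, 8, 28], [290.1, 214.8])]
```

View pics/c4.png

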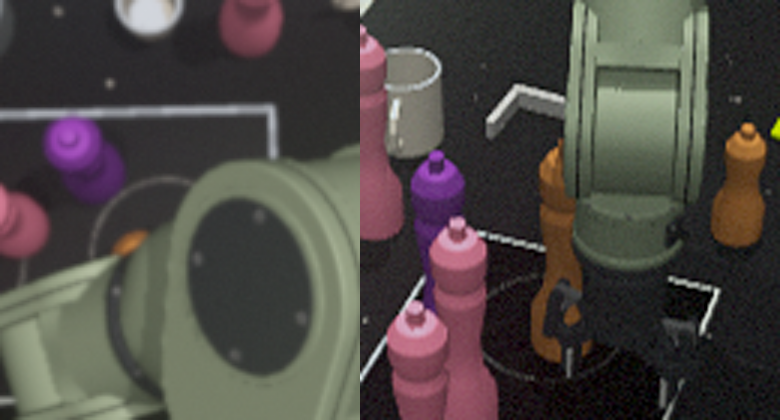

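First contact: reaction of about 3 N, with the mill on the far side of the finger corner and no visible tilt. The side view shows the mill foot at about col 277-297, bottom about row 231. I'll track the foot's left and bottom edges in the side view relative to the initial image.

```bash
cat >> h.py <<'E'
import pickle
def foot(S,roi):
    """left col & bottom row (subpixel-ish) of the mill's foot in side view, head left col/top row"""
    x0,x1,y0,y1=roi
    h=cv2.cvtColor(cv2.resize(S['color'],None,fx=4,fy=4,interpolation=cv2.INTER_CUBIC),cv2.COLOR_RGB2HSV)
    m=cv2.inRange(h,(3,90,45),(22,255,255)); M=np.zeros_like(m); M[4*y0:4*y1,4*x0:4*x1]=m[4*y0:4*y1,4*x0:4*x1]
    n,l,s,ce=cv2.connectedComponentsWithStats(M); i=1+np.argmax(s[1:,4])
    ys,xs=np.where(l==i); top=ys.min();bot=ys.max()
    H=bot-top; f=ys>bot-0.28*H; k=(ys<top+0.25*H)
    return np.array([xs[f].min(),bot,xs[k].min(),top])/4
def track(roi=(255,345,140,250)):
    b=foot(pickle.load(open('c0.pkl','rb'))['side'],(265,315,140,245)); S=robot.capture('side'); f=foot(S,roi)
    q=onz(S,[(b[0]+10,b[1]-6),(f[0]+10,f[1]-6)],10); g=onz(S,[(b[2]+9,b[3]+4),(f[2]+9,f[3]+4)],225)
    m=np.array([481.5,32])+(q[1]-q[0])[:2]
    print('px',b,f,'foot->',m.round(1),'head->',(np.array([481.5,32])+(g[1]-g[0])[:2]).round(1)); 
    s=robot.get_state();R=np.array(s['ee_rot']);p=np.array(s['ee_pos'])
    print('mill in tool',((np.r_[m,166]-p)@R)[:2].round(1),'pos',p.round(1),'F',np.round(s['wrist_force'],1),'t',s['t'])
    return m
E
python3 -c "
from h import *
track()"
```

```text
px [276.75 233.5  278.75 158.  ] [276.75 231.   279.25 155.75] foot-> [484.9  22.4] head-> [483.5  22.3]
mill in tool [74.9 41.1] pos [413.5  69.4 165.7] F [1.  1.4 1.1] t 7.95
```

Call:
servo_tool([
  [[2, 3, 0, 0], [5, 7, 0, 0], [7, 10, 0, 0], [9, 13, 0, 0], [11, 16, 0, 0], [14, 20, 0, 0], [16, 23, 0, 0], [18, 26, 0, 0], [20, 29, 0, 0], [20, 30, 0, 0]],
])

```text
t: 9.2
ee_pos: [431.1, 37.8, 165.7]
ee_rot: [[0.997, -0.081, 0.0], [-0.081, -0.997, 0.0], [0.0, -0.0, -1.0]]
wrist_force: [0.5, 2.9, 1.1]
width: 85.3
```

```bash
python3 -c "
from h import *
track()"
```

```text
px [276.75 233.5  278.75 158.  ] [277.75 222.5  279.75 155.  ] foot-> [493.9 -12.3] head-> [483.3  18.8]
mill in tool [66.7 44.8] pos [431.   37.8 165.7] F [0.6 2.2 0.6] t 9.25
```

The mill moved, but contact is drifting round the corner (θ≈74°). Backing off, re-centring and re-measuring.

Call:
servo_tool([
  [[-2, -6, 0, 0], [-6, -12, 0, 0], [-12, -14, 0, 0], [-18, -12, 0, 0], [-18, -12, 0, 0]],
])

```text
t: 9.88
ee_pos: [413.7, 51.3, 165.7]
ee_rot: [[0.997, -0.081, -0.001], [-0.081, -0.997, -0.0], [-0.001, 0.0, -1.0]]
wrist_force: [0.1, -0.4, -0.2]
width: 85.2
```

```bash
python3 - <<'E'
from h import *
track()
w=cap('wrist','w5.png');T=cap('top','t5.png');S=cap('side','s5.png')
print('top',mill(T,(230,420,150,260)))
cv2.imwrite('pics/c5.png',np.hstack([cv2.resize(w['color'][150:,260:560],(400,360)),cv2.resize(S['color'][110:250,220:360],(360,360),interpolation=cv2.INTER_CUBIC)])[:,:,::-1])
E
```

```text
px [276.75 233.5  278.75 158.  ] [277.75 222.75 280.   148.5 ] foot-> [493.5 -11.3] head-> [492.2  -8.9]
mill in tool [84.4 55.9] pos [414.   51.3 165.7] F [ 0.6  0.  -0.7] t 9.925
top [([269, 213, 16, 12, 115], [275.9, 217.8])]
```

View pics/c5.png

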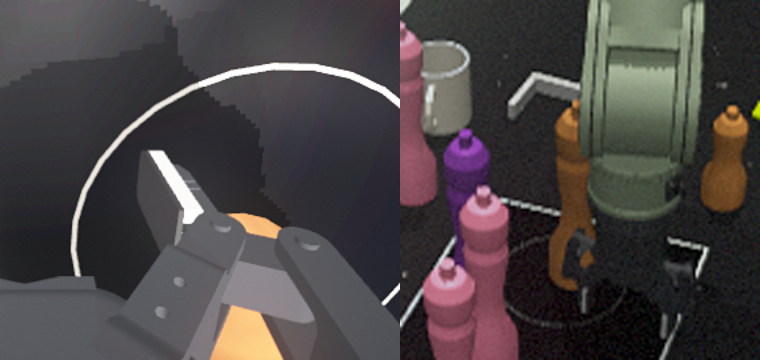

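The side view shows the mill upright at about (493,-10), and head and foot agree. The wrist view shows the foot just past the finger. Re-approaching on a corrected line, then a short push.

Call:
servo_tool([
  [[-4, 3, 0, 0], [0, 9, 0, 0], [4, 14, 0, 0], [7, 18, 0, 0], [9, 20, 0, 0], [11, 23, 0, 0], [13, 26, 0, 0], [16, 29, 0, 0], [18, 32, 0, 0], [20, 35, 0, 0], [22, 38, 0, 0]],
])

```text
t: 11.45
ee_pos: [433.0, 11.5, 165.7]
ee_rot: [[0.997, -0.081, -0.0], [-0.081, -0.997, 0.0], [-0.0, -0.0, -1.0]]
wrist_force: [-0.5, 3.0, 1.2]
width: 85.2
```

```bash
cat >> h.py <<'E'
def step(goal,roi=(255,345,120,250),corner=(57,11),both=0):
    m=track(roi); s=robot.get_state();R=np.array(s['ee_rot']);p=np.array(s['ee_pos'])
    v=((np.r_[m,0]-p)@R)[:2]-corner; g=(np.r_[np.array(goal)-m,0]@R)[:2]
    print('theta',np.degrees(np.arctan2(v[1],v[0])).round(1),'dist',np.hypot(*v).round(1),'goal ang in tool',np.degrees(np.arctan2(g[1],g[0])).round(1),'len',np.hypot(*g).round(0))
E
python3 -c "
from h import *
step((623,-215))"
```

```text
px [276.75 233.5  278.75 158.  ] [277.   216.5  279.75 146.25] foot-> [504.5 -36. ] head-> [496.2 -18.3]
mill in tool [75.  41.2] pos [433.1  11.2 165.7] F [-1.2  1.4 -0.4] t 11.5
theta 59.2 dist 35.1 goal ang in tool 51.8 len 215.0
```

Call:
servo_tool([
  [[2, 3, 0, 0], [4, 6, 0, 0], [6, 8, 0, 0], [8, 11, 0, 0], [10, 14, 0, 0], [12, 17, 0, 0], [13, 20, 0, 0], [14, 22, 0, 0]],
])

```text
t: 12.5
ee_pos: [445.1, -11.5, 165.7]
ee_rot: [[0.997, -0.081, -0.0], [-0.081, -0.997, 0.0], [-0.0, -0.0, -1.0]]
wrist_force: [-0.5, 3.2, 2.0]
width: 85.6
```

```bash
sed -i 's/corner=(57,11)/corner=(57,15)/' h.py; python3 -c "
from h import *
step((623,-215))"
```

```text
px [276.75 233.5  278.75 158.  ] [277.75 210.75 280.   145.25] foot-> [510.8 -60.9] head-> [497.1 -22.9]
mill in tool [69.5 43.7] pos [445.1 -11.7 165.7] F [1.6 2.2 0.5] t 12.55
theta 66.5 dist 31.2 goal ang in tool 49.3 len 191.0
```

Call:
servo_tool([
  [[-3, -7, 0, 0], [-9, -9, 0, 0], [-15, -5, 0, 0], [-14, -1, 0, 0], [-11, 2, 0, 0], [-8, 6, 0, 0], [-5, 9, 0, 0], [-2, 12, 0, 0], [1, 15, 0, 0], [4, 18, 0, 0], [7, 22, 0, 0], [9, 24, 0, 0]],
])

```text
t: 14.05
ee_pos: [452.2, -36.3, 165.7]
ee_rot: [[0.997, -0.081, -0.0], [-0.081, -0.997, 0.0], [-0.0, -0.0, -1.0]]
wrist_force: [-0.9, 3.2, 1.1]
width: 85.5
```

```bash
python3 -c "
from h import *
step((623,-215))"
```

```text
px [276.75 233.5  278.75 158.  ] [276.75 204.75 279.75 138.  ] foot-> [522.7 -85.7] head-> [508.9 -54.9]
mill in tool [74.1 43.4] pos [452.4 -36.4 165.7] F [0.2 1.9 1. ] t 14.1
theta 58.9 dist 33.1 goal ang in tool 47.5 len 164.0
```

Call:
servo_tool([
  [[-4, -6, 0, 0], [-10, -7, 0, 0], [-15, -3, 0, 0], [-15, 2, 0, 0], [-12, 5, 0, 0], [-9, 8, 0, 0], [-6, 11, 0, 0], [-3, 14, 0, 0], [1, 17, 0, 0], [4, 20, 0, 0], [7, 23, 0, 0], [10, 25, 0, 0]],
])

```text
t: 15.6
ee_pos: [460.2, -61.9, 165.7]
ee_rot: [[0.997, -0.081, -0.0], [-0.081, -0.997, 0.0], [-0.0, -0.0, -1.0]]
wrist_force: [-1.4, 1.9, 1.6]
width: 85.7
```

```bash
sed -i 's/corner=(57,15)/corner=(61,15)/' h.py; python3 -c "
from h import *
step((623,-215))"
```

```text
px [276.75 233.5  278.75 158.  ] [274.75 198.75 276.75 130.25] foot-> [ 537.8 -110.1] head-> [529.2 -87.8]
mill in tool [81.  41.5] pos [460.4 -62.1 165.7] F [-0.4  1.9  0.3] t 15.65
theta 53.0 dist 33.2 goal ang in tool 46.3 len 135.0
```

Call:
servo_tool([
  [[-4, -5, 0, 0], [-10, -4, 0, 0], [-11, 2, 0, 0], [-8, 5, 0, 0], [-5, 8, 0, 0], [-2, 10, 0, 0], [1, 13, 0, 0], [4, 16, 0, 0], [7, 19, 0, 0], [10, 22, 0, 0], [13, 25, 0, 0], [16, 27, 0, 0]],
])

```text
t: 17.15
ee_pos: [473.9, -90.1, 165.7]
ee_rot: [[0.997, -0.081, -0.0], [-0.081, -0.997, 0.0], [-0.0, -0.0, -1.0]]
wrist_force: [-1.7, 3.0, 1.5]
width: 85.2
```

```bash
python3 -c "
from h import *
step((623,-215))"
```

```text
px [276.75 233.5  278.75 158.  ] [271.   192.25 272.75 120.75] foot-> [ 559.4 -135.6] head-> [ 556.2 -129.8]
mill in tool [88.6 38.2] pos [474.2 -90.3 165.7] F [-2.4  0.3  0.9] t 17.2
theta 40.1 dist 36.0 goal ang in tool 46.6 len 102.0
```

Call:
servo_tool([
  [[2, 2, 0, 0], [5, 5, 0, 0], [8, 8, 0, 0], [10, 11, 0, 0], [13, 13, 0, 0], [16, 16, 0, 0], [18, 19, 0, 0], [20, 21, 0, 0]],
])

```text
t: 18.2
ee_pos: [492.1, -112.7, 165.7]
ee_rot: [[0.997, -0.081, -0.0], [-0.081, -0.997, 0.0], [-0.0, -0.0, -1.0]]
wrist_force: [-2.1, 2.8, 1.5]
width: 85.6
```

```bash
python3 -c "
from h import *
step((623,-215))"
```

```text
px [276.75 233.5  278.75 158.  ] [268.5  187.   269.75 120.  ] foot-> [ 575.7 -157.4] head-> [ 565.7 -130.5]
mill in tool [86.8 37.5] pos [ 492.3 -112.9  165.7] F [-1.4  1.3  1.2] t 18.25
theta 41.2 dist 34.2 goal ang in tool 46.0 len 75.0
```

Call:
servo_tool([
  [[2, 2, 0, 0], [5, 5, 0, 0], [8, 8, 0, 0], [10, 11, 0, 0], [13, 13, 0, 0], [16, 16, 0, 0], [18, 19, 0, 0], [20, 21, 0, 0]],
])

```text
t: 19.25
ee_pos: [510.3, -135.2, 165.7]
ee_rot: [[0.997, -0.081, -0.0], [-0.081, -0.997, 0.0], [-0.0, -0.0, -1.0]]
wrist_force: [-0.4, 2.1, 2.2]
width: 85.2
```

```bash
python3 - <<'E'
from h import *
step((623,-215))
S=cap('side','s6.png')
# rail in the side view: bright top faces
g=cv2.cvtColor(S['color'],cv2.COLOR_RGB2GRAY);m=(g>110).astype(np.uint8);m[:130]=0;m[170:]=0;m[:,:255]=0;m[:,305:]=0
ys,xs=np.where(m);print(len(xs),xs.min(),xs.max(),ys.min(),ys.max())
s0=pickle.load(open('c0.pkl','rb'))['side'];g=cv2.cvtColor(s0['color'],cv2.COLOR_RGB2GRAY);m=(g>110).astype(np.uint8);m[:130]=0;m[170:]=0;m[:,:255]=0;m[:,305:]=0
k=cv2.findContours(m,cv2.RETR_EXTERNAL,cv2.CHAIN_APPROX_SIMPLE)[0];k=max(k,key=cv2.contourArea)[:,0]
ap=cv2.approxPolyDP(k.reshape(-1,1,2),1.5,True)[:,0];P=onz(s0,ap,25);print(np.c_[ap,P[:,:2].round(0)].tolist())
E
```

```text
px [276.75 233.5  278.75 158.  ] [265.75 181.75 267.   120.  ] foot-> [ 593.2 -179.4] head-> [ 573.2 -127.7]
mill in tool [86.  37.1] pos [ 510.5 -135.5  165.7] F [-1.1  0.6  1.6] t 19.3
theta 41.4 dist 33.3 goal ang in tool 45.4 len 46.0
33 262 283 141 157
[[262.0, 149.0, 678.0, -265.0], [264.0, 150.0, 669.0, -262.0], [273.0, 140.0, 661.0, -328.0], [296.0, 147.0, 573.0, -316.0], [286.0, 160.0, 580.0, -234.0], [290.0, 161.0, 566.0, -234.0], [299.0, 145.0, 567.0, -331.0], [271.0, 138.0, 672.0, -337.0]]
```

Call:
servo_tool([
  [[3, 2, 0, 0], [5, 5, 0, 0], [8, 7, 0, 0], [11, 9, 0, 0], [14, 12, 0, 0], [16, 14, 0, 0], [19, 16, 0, 0], [20, 18, 0, 0]],
])

```text
t: 20.35
ee_pos: [528.9, -154.7, 165.7]
ee_rot: [[0.997, -0.081, 0.0], [-0.081, -0.997, 0.0], [0.0, -0.0, -1.0]]
wrist_force: [-1.4, 3.1, 0.7]
width: 85.1
```

```bash
sed -i 's/roi=(255,345,120,250)/roi=(235,325,80,250)/' h.py; python3 - <<'E'
from h import *
step((625,-215))
E
```

```text
px [276.75 233.5  278.75 158.  ] [263.25 176.5  264.75 105.75] foot-> [ 610.4 -202.3] head-> [ 606.6 -198.9]
mill in tool [85.1 40.6] pos [ 528.9 -154.9  165.7] F [-1.1  1.8  1.2] t 20.4
theta 46.8 dist 35.2 goal ang in tool 36.3 len 19.0
```

Call:
servo_tool([
  [[-7, -6, 0, 0], [-14, -3, 0, 0], [-17, 5, 0, 0], [-14, 12, 0, 0], [-10, 14, 0, 0], [-7, 15, 0, 0], [-4, 16, 0, 0], [-1, 17, 0, 0], [2, 18, 0, 0], [5, 19, 0, 0], [7, 20, 0, 0]],
])

```text
t: 21.78
ee_pos: [534.3, -175.1, 165.7]
ee_rot: [[0.997, -0.081, -0.0], [-0.081, -0.997, 0.0], [-0.0, -0.0, -1.0]]
wrist_force: [-3.1, 1.7, 1.6]
width: 85.6
```

```bash
python3 - <<'E'
from h import *
step((619,-293))
E
```

```text
px [276.75 233.5  278.75 158.  ] [259.   174.   259.75 103.5 ] foot-> [ 628.2 -209.9] head-> [ 625.4 -205.8]
mill in tool [96.3 27. ] pos [ 534.4 -175.2  165.7] F [-2.5  0.7  0.7] t 21.825
theta 18.8 dist 37.2 goal ang in tool 91.6 len 84.0
```

Call:
servo_tool([
  [[-10, -5, 0, 0], [-20, -14, 0, 0.05], [-20, -30, 0, 0.15], [-20, -46, 0, 0.25], [-19, -62, 0, 0.35], [0, -63, 0, 0.45], [18, -64, 0, 0.55], [36, -65, 0, 0.65], [55, -66, 0, 0.69], [55, -66, 0, 0.69]],
])

```text
t: 23.08
ee_pos: [594.8, -113.6, 165.6]
ee_rot: [[0.717, -0.697, 0.001], [-0.697, -0.717, 0.0], [0.0, -0.001, -1.0]]
wrist_force: [-1.1, -0.2, -0.2]
width: 85.3
```

```bash
python3 - <<'E'
from h import *
step((619,-293))
rel([],-44)
w=cap('wrist','w7.png');T=cap('top','t7.png');S=cap('side','s7.png')
print('top',mill(T,(300,420,130,240)))
cv2.imwrite('pics/c7.png',np.hstack([cv2.resize(T['color'][120:240,290:410],(400,400)),cv2.resize(S['color'][80:220,200:340],(400,400),interpolation=cv2.INTER_CUBIC)])[:,:,::-1])
E
```

```text
px [276.75 233.5  278.75 158.  ] [316.5  137.75 318.25  97.25] foot-> [ 508.7 -481.3] head-> [ 468.9 -302.8]
mill in tool [194.7 323.3] pos [ 594.1 -113.7  165.5] F [-0.8  0.2 -0.2] t 23.125
theta 66.5 dist 336.0 goal ang in tool -103.8 len 218.0
t 23.125 pos [ 594.1 -113.7  165.5] xang -44.1 F [-0.8  0.2 -0.2] q7 -80.26531397551854
turn -0.002
top [([355, 157, 12, 14, 88], [361.5, 162.1])]
```

View pics/c7.png

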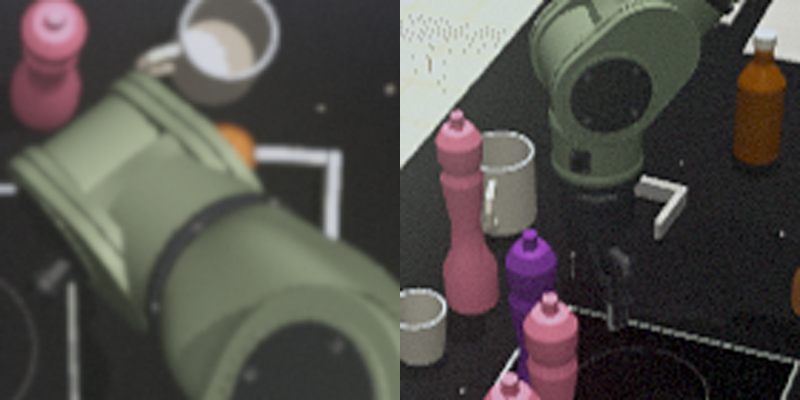

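The side view no longer shows the mill because the arm hides it. The top view shows only the head's upper-right edge near full-image (361,161). I'll use that edge, with the head modelled as a sphere of radius 24, to check position.

```bash
cat >> h.py <<'E'
def head(c,xy,z=205,r=24):
    A=np.array(c['attitude']);K=np.array([[c['fx'],0,c['cx']],[0,c['fy'],c['cy']],[0,0,1]],float)
    P=[]
    for zz in(z-12,z,z+10):
        t=np.linspace(0,2*np.pi,60);P.append(np.c_[xy[0]+r*np.cos(t),xy[1]+r*np.sin(t),0*t+zz])
    q=(np.vstack(P)-c['eye'])@A*[1,-1,-1]
    u=cv2.projectPoints(q,np.zeros(3),np.zeros(3),K,np.array(c['distortion'],float))[0].reshape(-1,2)
    return u.max(0)[0].round(1),u.min(0)[1].round(1),u.min(0)[0].round(1),u.max(0)[1].round(1)
E
python3 - <<'E'
from h import *
T0=pickle.load(open('c0.pkl','rb'))['top']
print('init model R,top,L,bot',head(T0,(481.5,32)),'seen',mill(T0,(245,285,210,250)))
T=robot.capture('top');print('seen',mill(T,(300,420,130,240)))
for xy in((625,-209),(619,-293),(620,-209)):print(xy,head(T,xy))
w=robot.capture('wrist');h=cv2.cvtColor(w['color'],cv2.COLOR_RGB2HSV);m=cv2.inRange(h,(5,90,60),(20,255,255))
n,l,s,ce=cv2.connectedComponentsWithStats(m);print([(s[i].tolist(),ce[i].round().tolist()) for i in range(1,n) if s[i][4]>60])
E
```

```text
init model R,top,L,bot (np.float64(273.5), np.float64(217.5), np.float64(253.4), np.float64(237.6)) seen [([253, 218, 25, 24, 464], [264.6, 229.7])]
seen [([355, 157, 12, 14, 88], [361.5, 162.1])]
(625, -209) (np.float64(370.1), np.float64(157.6), np.float64(349.3), np.float64(178.4))
(619, -293) (np.float64(404.0), np.float64(159.5), np.float64(382.6), np.float64(180.2))
(620, -209) (np.float64(370.2), np.float64(159.6), np.float64(349.4), np.float64(180.4))
[([414, 287, 146, 106, 3086], [478.0, 320.0]), ([418, 379, 55, 41, 1475], [444.0, 403.0])]
```

Call:
servo_tool([
  [[3, 4, 0, 0], [6, 7, 0, 0], [9, 10, 0, 0], [11, 13, 0, 0], [13, 16, 0, 0], [15, 19, 0, 0], [18, 22, 0, 0], [20, 25, 0, 0], [22, 28, 0, 0], [24, 30, 0, 0]],
])

```text
t: 24.62
ee_pos: [590.5, -152.2, 165.7]
ee_rot: [[0.717, -0.697, -0.0], [-0.697, -0.717, 0.0], [-0.0, 0.0, -1.0]]
wrist_force: [0.9, 2.6, 0.6]
width: 85.1
```

```bash
cat >> h.py <<'E'
def tp(guess):
    rel([]); 
    for n,roi in(('top',(330,430,130,220)),('side',(200,310,60,190))):
        c=robot.capture(n); print(n,mill(c,roi))
        if n=='top': print('model',guess,head(c,guess))
    w=robot.capture('wrist');print('wrist',mill(w,(0,560,0,420)))
E
python3 -c "
from h import *
tp((624,-239))"
```

```text
t 24.625 pos [ 590.5 -152.2  165.7] xang -44.2 F [0.9 2.6 0.6] q7 -76.02505141297263
top []
model (624, -239) (np.float64(382.2), np.float64(157.8), np.float64(361.2), np.float64(178.6))
side []
wrist [([411, 284, 91, 44, 606], [439.8, 294.6]), ([373, 328, 8, 19, 80], [375.9, 337.6]), ([515, 341, 38, 43, 55], [534.9, 360.9]), ([418, 379, 55, 41, 1324], [442.7, 404.4])]
```

```bash
python3 - <<'E'
from h import *
w=robot.capture('wrist')
A=np.array(w['attitude']);K=np.array([[w['fx'],0,w['cx']],[0,w['fy'],w['cy']],[0,0,1]],float)
im=np.clip(w['color'].astype(float)**0.6*9.5,0,255).astype(np.uint8)
def dr(P,col):
    q=(np.array(P,float)-w['eye'])@A*[1,-1,-1]
    u=cv2.projectPoints(q,np.zeros(3),np.zeros(3),K,np.array(w['distortion'],float))[0].reshape(-1,2)
    cv2.polylines(im,[np.round(u).astype(np.int32)],False,col,1)
t=np.linspace(0,2*np.pi,60)
for xy,col in(((624,-239),(0,255,0)),((614,-239),(0,0,255))):
    for z in(0,45):dr(np.c_[xy[0]+30*np.cos(t),xy[1]+30*np.sin(t),0*t+z],col)
dr([(567,-246,25),(562,-330,25),(670,-338,25),(677,-260,25)],(255,0,0))
cv2.imwrite('pics/w8.png',cv2.resize(im,(784,588))[:,:,::-1])
E
```

```text
(no output)
```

View pics/w8.png

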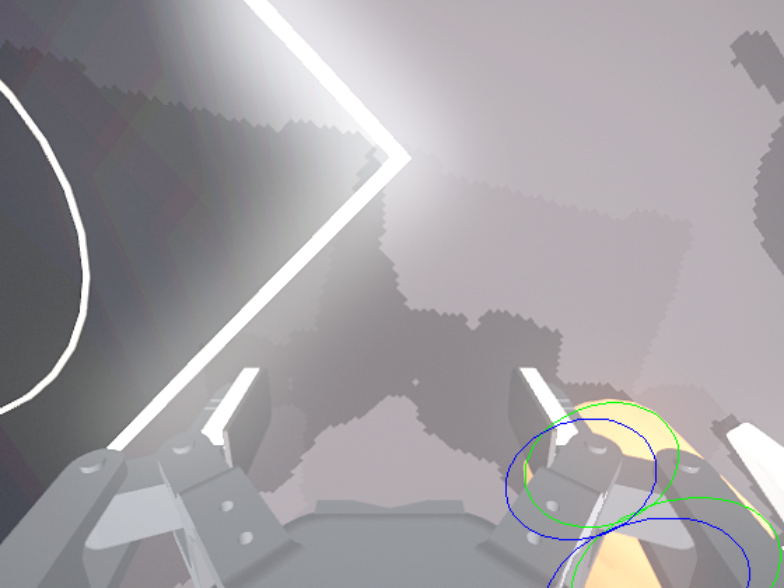

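The wrist view shows the foot circle close to the prediction, about 6 mm further along tool +x, so the mill is near (628,-243). The far side wall's tip is at about (735,430) in the 784-px picture. I'll check that wall tip against the rail estimate.

```bash
python3 - <<'E'
from h import *
w=robot.capture('wrist')
g=w['color'].astype(int)
sub=g[290:360,505:560];print('white rows',[(290+r,505+int(np.where(sub[r].min(1)>190)[0].min()),505+int(np.where(sub[r].min(1)>190)[0].max())) for r in range(0,70,4) if (sub[r].min(1)>190).any()])
h=cv2.cvtColor(w['color'],cv2.COLOR_RGB2HSV);m=cv2.inRange(h,(5,60,60),(25,255,255))
print('brown',[(y,np.where(m[y])[0].min(),np.where(m[y])[0].max()) for y in range(280,400,8) if m[y].any()])
print(onz(w,np.array([(728,424),(745,425),(784,465)])/1.4,25).round(1).tolist())
E
```

```text
white rows [(302, 532, 534), (306, 524, 541), (310, 519, 546), (314, 521, 552), (318, 524, 557), (322, 526, 559), (326, 529, 559), (330, 532, 559), (334, 534, 559), (338, 537, 559), (342, 540, 559), (346, 543, 559), (350, 545, 559), (354, 548, 559), (358, 551, 559)]
brown [(288, np.int64(414), np.int64(456)), (296, np.int64(414), np.int64(470)), (304, np.int64(420), np.int64(478)), (312, np.int64(432), np.int64(487)), (320, np.int64(443), np.int64(495)), (328, np.int64(375), np.int64(467)), (336, np.int64(374), np.int64(379)), (344, np.int64(375), np.int64(520)), (352, np.int64(525), np.int64(528)), (360, np.int64(531), np.int64(536)), (368, np.int64(538), np.int64(544)), (376, np.int64(545), np.int64(550)), (384, np.int64(431), np.int64(553)), (392, np.int64(428), np.int64(458))]
[[666.2, -226.1, 25.0], [669.8, -230.2, 25.0], [671.2, -252.9, 25.0]]
```

```bash
python3 - <<'E'
from h import *
w=robot.capture('wrist')
print('wall bottom inner edge z0',onz(w,[(532,302),(519,310),(535,334),(551,358)],0).round(1).tolist())
print('hob corner',onz(w,[(289,112)],0).round(1).tolist(),onz(pickle.load(open('c0.pkl','rb'))['top'],[(313,272.3)],0).round(1).tolist())
# foot: tangents. right silhouette line points at z? top edge of foot bottom:
print('foot far edge z0',onz(w,[(438,285)],0).round(1).tolist())
E
```

```text
wall bottom inner edge z0 [[675.6, -260.1, 0.0], [668.0, -259.7, 0.0], [666.3, -280.3, 0.0], [664.5, -302.2, 0.0]]
hob corner [[649.2, -100.1, 0.0]] [[358.6, -98.9, 0.0]]
foot far edge z0 [[645.7, -216.1, 0.0]]
```

The wrist and top views agree on the rail: mouth about (623,-257), seat about (620,-296). The mill is nearly on the axis, so I'll continue along it.

Call:
servo_tool([
  [[2, 2, 0, 0], [4, 5, 0, 0], [6, 7, 0, 0], [8, 10, 0, 0], [10, 12, 0, 0], [12, 14, 0, 0], [14, 17, 0, 0], [16, 19, 0, 0], [17, 20, 0, 0]],
])

```text
t: 26.05
ee_pos: [588.8, -178.4, 165.7]
ee_rot: [[0.717, -0.697, -0.0], [-0.697, -0.717, 0.0], [-0.0, -0.0, -1.0]]
wrist_force: [0.7, 2.3, 0.4]
width: 85.8
```

```bash
cat >> h.py <<'E'
def wfoot():
    rel([]); w=robot.capture('wrist');h=cv2.cvtColor(w['color'],cv2.COLOR_RGB2HSV);m=cv2.inRange(h,(5,60,60),(25,255,255))
    m[:, :400]=0
    ys,xs=np.where(m); y=ys.min(); print('toprow',y,xs[ys<=y+1].min(),xs[ys<=y+1].max())
    R=[(yy,np.where(m[yy])[0].max()) for yy in range(y+4,y+40,6)]; print('right',[(int(a),int(b)) for a,b in R])
    s=robot.get_state();Rt=np.array(s['ee_rot'])
    q=onz(w,[(xs[ys<=y+1].mean(),y)],0)[0]; print('far edge',q.round(1),'-> centre',(q+30*Rt[:,1]).round(1)[:2])
    # right silhouette: tangent line on the z=0 plane close to the bottom rim
    r=onz(w,[R[1],R[2]],0); print('right pts z0',r.round(1).tolist())
E
python3 -c "
from h import *
wfoot()"
```

```text
t 26.05 pos [ 588.8 -178.4  165.7] xang -44.2 F [0.7 2.3 0.4] q7 -72.87099261785715
toprow 287 413 439
right [(291, 450), (297, 460), (303, 467), (309, 473), (315, 479), (321, 471)]
far edge [ 639.  -239.1    0. ] -> centre [ 618.1 -260.6]
right pts z0 [[500.3, -288.8, 0.0], [498.4, -296.7, 0.0]]
```

Call:
servo_tool([
  [[2, 2, 0, 0], [4, 5, 0, 0], [6, 7, 0, 0], [8, 10, 0, 0], [10, 12, 0, 0], [12, 14, 0, 0], [13, 16, 0, 0], [15, 18, 0, 0]],
])

```text
t: 27.1
ee_pos: [587.0, -201.6, 165.7]
ee_rot: [[0.717, -0.697, -0.0], [-0.697, -0.717, 0.0], [-0.0, -0.0, -1.0]]
wrist_force: [1.5, 2.4, 1.6]
width: 85.2
```

```bash
sed -i '/right pts z0/d' h.py; python3 -c "
from h import *
wfoot()"
```

```text
t 27.1 pos [ 587.  -201.6  165.7] xang -44.2 F [1.5 2.4 1.6] q7 -69.97039655900606
toprow 288 410 424
right [(292, 437), (298, 449), (304, 455), (310, 461), (316, 466), (322, 469)]
far edge [ 633.4 -259.4    0. ] -> centre [ 612.5 -281. ]
```

Call:
servo_tool([
  [[-4, -6, 0, 0], [-10, -7, 0, 0], [-12, -3, 0, 0], [-9, 0, 0, 0], [-7, 2, 0, 0], [-5, 5, 0, 0], [-3, 7, 0, 0], [-1, 9, 0, 0], [1, 11, 0, 0], [3, 13, 0, 0]],
])

```text
t: 28.4
ee_pos: [580.2, -213.0, 165.8]
ee_rot: [[0.717, -0.697, 0.0], [-0.697, -0.717, 0.0], [-0.0, -0.001, -1.0]]
wrist_force: [3.5, 9.0, 4.6]
width: 85.4
```

```bash
python3 -c "
from h import *
wfoot()"
```

```text
t 28.4 pos [ 580.2 -213.   165.8] xang -44.2 F [3.5 9.  4.6] q7 -69.22179485800521
toprow 288 410 439
right [(292, 449), (298, 458), (304, 466), (310, 472), (316, 478), (322, 469)]
far edge [ 629.5 -273.6    0. ] -> centre [ 608.6 -295.1]
```

About 10 N reaction directed along the rail, and the estimate puts the mill at about y=-296, so it is against the back wall. Withdrawing clear, then up, to check from the fixed cameras.

Call:
servo_tool([
  [[-3, -4, 0, 0], [-7, -9, 0, 0], [-17, -14, 0, 0], [-32, -17, 0, 0], [-52, -17, 0, 0], [-72, -17, 0, 0], [-92, -17, 0, 0], [-95, -17, -30, 0], [-100, -17, -80, 0], [-120, -17, -130, 0], [-150, -17, -180, 0], [-180, -17, -230, 0]],
])

```text
t: 29.95
ee_pos: [461.6, -74.2, 397.1]
ee_rot: [[0.717, -0.697, -0.0], [-0.697, -0.717, -0.001], [0.0, 0.001, -1.0]]
wrist_force: [0.6, -0.2, 0.9]
width: 85.7
```

```bash
python3 - <<'E'
from h import *
rel([(400,-150,420)])
T=cap('top','t9.png');S=cap('side','s9.png')
print('top',mill(T,(330,430,130,220)),'model',head(T,(613,-296)))
print('side',mill(S,(220,325,60,190))); track((225,320,60,180))
E
```

```text
t 29.95 pos [461.6 -74.2 397.1] xang -44.2 F [ 0.6 -0.2  0.9] q7 -80.12371367048443
[ 400. -150.  420.] -> [  8.6  97.3 -22.8]
top [([366, 164, 39, 33, 730], [385.2, 180.5])] model (np.float64(405.3), np.float64(161.8), np.float64(383.9), np.float64(182.5))
side [([275, 91, 18, 69, 893], [283.7, 126.9]), ([321, 104, 4, 12, 34], [322.9, 110.0])]
px [276.75 233.5  278.75 158.  ] [275.   159.75 276.75  90.5 ] foot-> [ 605.  -302.8] head-> [ 603.  -297.6]
mill in tool [260.9  64.9] pos [462.2 -74.3 397.6] F [ 0.3 -0.1 -0.3] t 30.1
```

The top and side views agree on the mill at about (606,-297), upright, home in depth and about 13 mm off the rail's centre line (the wall limits this to 15 mm, and 22 mm is allowed). Quick bystander check, then hand in.

```bash
python3 - <<'E'
from h import *
c0=pickle.load(open('c0.pkl','rb'));S=robot.capture('side');T=robot.capture('top')
for n,a,b in(('side',c0['side'],S),('top',c0['top'],T)):
    d=(cv2.absdiff(cv2.GaussianBlur(a['color'],(3,3),0),cv2.GaussianBlur(b['color'],(3,3),0)).max(2)>60).astype(np.uint8)
    k,l,s,ce=cv2.connectedComponentsWithStats(d);print(n,[s[i].tolist() for i in range(1,k) if s[i][4]>15])
track((225,320,60,180))
print('speed chk F',robot.get_state()['wrist_force']); robot.finish_job()
E
```

```text
side [[286, 0, 108, 47, 2573], [411, 0, 9, 13, 72], [460, 0, 20, 55, 354], [465, 7, 5, 13, 31], [417, 9, 17, 51, 407], [437, 22, 30, 31, 387], [460, 46, 75, 83, 2033], [293, 49, 42, 40, 1180], [458, 54, 14, 9, 51], [320, 80, 11, 19, 61], [436, 82, 18, 40, 439], [492, 88, 8, 25, 101], [277, 91, 15, 14, 138], [319, 102, 5, 8, 20], [279, 113, 11, 4, 38], [276, 133, 17, 14, 118], [466, 134, 20, 11, 136], [530, 142, 11, 29, 73], [528, 145, 6, 21, 34], [455, 146, 12, 5, 32], [279, 149, 11, 9, 65], [473, 149, 28, 43, 687], [280, 159, 17, 18, 209], [541, 176, 7, 15, 34], [281, 182, 14, 7, 66], [282, 192, 12, 5, 21], [278, 196, 19, 37, 524], [480, 203, 9, 4, 24], [424, 218, 13, 20, 143], [411, 239, 19, 25, 307], [406, 247, 4, 6, 19], [413, 259, 8, 11, 38], [424, 275, 6, 9, 16]]
top [[387, 165, 17, 24, 291], [311, 184, 73, 106, 4511], [381, 189, 5, 5, 18], [274, 200, 38, 71, 1394], [254, 219, 21, 20, 325], [341, 260, 172, 160, 16413], [524, 340, 36, 14, 359], [275, 347, 7, 4, 18], [269, 353, 17, 7, 68], [314, 360, 15, 32, 230], [314, 394, 15, 25, 276], [282, 401, 6, 6, 24], [238, 405, 10, 15, 90], [261, 409, 8, 11, 53], [290, 412, 12, 8, 55]]
px [276.75 233.5  278.75 158.  ] [275.   160.   276.75  90.5 ] foot-> [ 604.6 -301.4] head-> [ 603.  -297.6]
mill in tool [259.2  62.9] pos [462.9 -75.6 394.9] F [ 0.3 -0.2 -0.4] t 30.25
speed chk F [ 0.27265764 -0.20776377 -0.443493  ]
the job is handed in; nothing more can be done
```

The mill is in the rail and the job is handed in at about 30 s. I pushed it with the outer corner of the open gripper's finger, low on its foot, in short corrected pushes of 3–4 N. In my last checks it looks upright, still and against the back wall.

- **Position:** the last top and side views put the mill at about (603–607, -296 to -303) mm. My seat estimate is about (620, -296), so it is home in depth but roughly 13 mm off the rail's centre line, towards the robot. The side wall caps that at 15 mm; the limit is 22 mm.
- **Contact with the back wall:** the last push met about 10 N, against about 3 N when sliding, which is why I take it to be against the wall. I did not see the gap at the wall directly.
- **Upright:** its head and foot positions agree to within about 5 mm.
- **Disagreements:** the views differ by up to about 7 mm in depth. The measured mill-to-finger distances also ran 2–7 mm larger than the foot radius.
- **Other things:** comparing before and after images, I put the large changes down to the arm, its shadow and the mill. Two small patches near the soap look like the arm covering it. Salt and trivet fall within the changed area, so I could not check them individually.

At hand-in the arm was well clear and touching nothing.

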